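Dispense a reel of solder with the lever and ease the lid shut

ROBOT

A 7-joint arm with a two-finger parallel gripper is mounted at the origin on the work surface. World frame = base frame: x ahead of the robot, y to its left, z up, the work surface at z = 0. Lengths are in mm, angles in rad, forces in N, time in s.
With the tool pointing down it reaches from about 400 to 875 mm from the base axis. Payload 19.3 kg.
Tool frame: the origin (TCP) lies at the very end of the fingers, on their centre line; the grasp point (between the pads) lies 19 mm behind it (grip_point_offset is the z of the grasp point in the tool frame, in mm); z points along the fingers, x is the direction in which the jaws open and shut, and the axes are right-handed (so a half turn about z gives the same grasp; the last joint's range is limited). The gripper opens to 85 mm and grips with 20 to 120 N. Pads are 22 mm wide; open, the fingers measure 114 mm over their backs; the gripper's body (76 mm by 85 mm) begins 54 mm behind the grasp point. The pads swing forward as they close: fully open they stand 13 mm farther back than shut.
Start: joints at [-1.236, 0.521, -0.036, 1.599, 0.021, 1.021, -0.113], TCP at [246.164, 574.472, 231.291] pointing down, gripper open.
Joint ranges: [-2.91, 2.91], [-0.3, 2.13], [-1.5, 1.42], [0.17, 2.43], [-1.26, 4.41], [0.16, 1.93], [-2.52, 2.52]. Speed limits (rad/s): [1.89, 1.89, 2.39, 2.39, 3.01, 3.01, 3.01].

INTERFACE

Orientations are given as a 3x3 rotation matrix whose columns are the frame's x, y, z axes.
In Python, from workcell import movep, movel, goto_joints, open_gripper, clamp, wait, inverse_kinematics, read_state, camera, PlanningError, finish_job, grip_point_offset gives the robot as it stands. Calls block until the motion is done:
- movep(position, orientation): joint-space move of the TCP to a pose.
- movel(position, frame=None, max_speed=150, guard=None): straight line of the TCP; frame=None keeps the orientation; max_speed is the mean speed in mm/s. With guard (N) it stops when the force on the tool has changed by that much, and returns True; else False.
- goto_joints(angles): joint-space move.
- open_gripper() and clamp(): open the fingers fully, or close them until they stop; the grip force is fixed at half the most.
- wait(seconds).
- inverse_kinematics(position, orientation): joint angles nearest the present ones, or None.
- read_state(): the state.
- camera(name): name is "side" or "top"; returns a dict with "image" (400x640x3 uint8, blue, green, red), "range_z" (400x640 float32, mm along the optical axis (not along the pixel's ray), 0 where there is no reading), "fx", "fy", "cx", "cy" (pixels), "cam_to_world" (4x4, takes a point from camera to world coordinates). Camera axes: x right, y up, looking along -z (the intrinsics and any distortion apply to the point x, -y, -z); pixel columns grow to the right and rows downward; lengths in mm; the calibration is good to about 2 mm. A picture is of the moment at which its call begins.
A pose or a line that the arm cannot do raises PlanningError and nothing moves.
- finish_job(): hands the job in, once; it reports no verdict.
The state is a dict: "time": time; "qpos": joint angles; "qvel": joint speeds; "joint_efforts": joint torques, N m; "eef_pos": TCP position; "tool_rot": TCP orientation; "ft_force": force on the tool from outside, world axes, zero at the start; "torque": the same for the moment, N m; "finger_gap": finger opening in mm.
Only numpy, scipy, OpenCV 4.12 (cv2) and the standard library are available. Lean on these libraries where they do the work, as an engineer would, in place of code of your own. Each camera call takes 0.05 s, during which the arm holds its last target.

TASK

Two reel dispensers stand on the bench, built alike, but one is wide and holds a wide reel of solder, the other is narrow and holds a narrow reel. Press the lever of the wide one all the way down with a fingertip, so that its lid lifts, and hold it down until the reel has rolled out and lies still against the stop at the front of the chute; then ease the lever up again over a few seconds so that the lid closes without slamming, and take the hand away. Work only by that lever: do not touch the lids or the reels, leave the other dispenser alone, and leave everything else on the bench where it is.

Things in the scene. Friction and masses are not known exactly. Their poses are not given: they have to be found in the camera images.
- wide_unit: grey gravity dispenser fixed to the bench, the wide one. Origin: on the bench below the lid, mid-chute; x points back into the hopper, y left, z up. Open-topped hopper 54 mm wide, 102 high (back wall 75), at x 0 to 94 mm; black gear case to its right (x -35 to 45, y -54 to -27 mm, 112 high) links lever and lid; in front (-x) an open chute, rails 40 mm high, slopes down to a stop. Lever along the right side.
- wide_pad (a point): top centre of the pad on the wide-reel dispenser's lever: a flat plate with a rubber top, 44 mm along the lever, 36 mm across, 8 mm thick. At rest 81 mm above the bench, 32 mm when fully pressed; it moves nearly straight down about a pivot 130 mm behind it (along the dispenser's +x). It lies at x -127, y -65 mm in the dispenser's frame, 20 mm clear of the chute.
- wide_lever (a joint): angle of the wide-reel dispenser's lever, rad: 0 at rest (pad up), 0.38 fully pressed (hard stop). A spring pushes it back up: about 3 N at the pad at rest, 6 N when fully pressed; let go, it flies up at once and the lid slams.
- wide_lid (a joint): angle of the wide-reel dispenser's lid, rad: 0 shut (upright across the chute), 1.45 fully open (nearly level, pointing forward); geared to the lever, 3.8 times its angle. The reel passes from about 1.2. The lid slams if it comes shut faster than 2 rad/s, i.e. if the pad rises faster than about 65 mm/s; 15 mm/s is gentle.
- wide_stop (a point): the front stop of the wide-reel dispenser's chute: middle of its inner face, at x = -140 mm in the dispenser's frame, on the chute's floor, 20 mm above the bench (40 mm under the lid). The stop is 4 mm thick, its top 40 mm above the bench; the chute is 54 mm wide outside, with walls 4 mm thick.
- wide_edge (a point): middle of the lower, free edge of the wide-reel dispenser's lid, an aluminium plate 44 mm wide, 52 mm long, 4 mm thick. Its hinge is 95 mm above the bench over the dispenser's origin; shut, the edge is 43 mm above the bench, open 89 mm and 52 mm forward of the hinge. Not to be touched.
- wide_reel: the wide reel of solder, a cylinder 34 mm in diameter, 38 mm wide, black flanges, about 100 g, waiting in the hopper behind the lid, axle across the chute. Origin: its centre, 60 mm above the bench at the start, about 40 mm against the front stop, at x = -123 mm in its dispenser's frame. It rolls there by itself within about 1 s of the lid opening.
- narrow_unit: grey gravity dispenser fixed to the bench, the narrow one, not to be worked. Origin: on the bench below the lid, mid-chute; x points back into the hopper, y left, z up. Open-topped hopper 32 mm wide, 102 high (back wall 75), at x 0 to 94 mm; black gear case to its right (x -35 to 45, y -43 to -16 mm, 112 high) links lever and lid; in front (-x) an open chute, rails 40 mm high, slopes down to a stop. Lever along the right side.
- narrow_pad (a point): top centre of the pad on the narrow-reel dispenser's lever: a flat plate with a rubber top, 44 mm along the lever, 36 mm across, 8 mm thick. At rest 81 mm above the bench, 32 mm when fully pressed; it moves nearly straight down about a pivot 130 mm behind it (along the dispenser's +x). It lies at x -127, y -54 mm in the dispenser's frame, 20 mm clear of the chute.
- narrow_lever (a joint): angle of the narrow-reel dispenser's lever, rad: 0 at rest (pad up), 0.38 fully pressed (hard stop). A spring pushes it back up: about 3 N at the pad at rest, 6 N when fully pressed; let go, it flies up at once and the lid slams.
- narrow_lid (a joint): angle of the narrow-reel dispenser's lid, rad, like the other: 0 shut, 1.45 open. Not to be touched.
- narrow_reel: the narrow reel, 34 mm in diameter and 16 mm wide, waiting in the other hopper. Origin: its centre. Stays there.
- flux_bottle: upright plastic bottle, 42 mm in diameter, 80 mm high, loose, standing to the right of the wide-reel dispenser's lever. Origin: centre of its underside.
- paste_jar: small jar, 44 mm in diameter, 45 mm high, loose, standing to the right of the narrow-reel dispenser's lever. Origin: centre of its underside.
- circuit_board: green circuit board 110 x 75 mm, up to 17 mm high with its parts, loose. Origin: centre of its underside.
- tweezers: steel tweezers 110 mm long, 6 mm high, lying loose. Origin: centre of the underside.
- cutters: side cutters with red handles, about 115 mm long, 13 mm high, lying loose. Origin: on the bench below the joint, near the jaws.
- tip_cleaner: dark steel tin with a ball of brass wool, 70 mm in diameter, 52 mm high, loose. Origin: centre of its underside.

How it is judged (in metres and radians):
On the way, in this order (a step that is already met when the one before it is completed fails the run):
1. the lid of the wide-reel dispenser is held fully open with the reel lying still against the front stop (value of joint wide_lid above 1.3 rad and x of wide_reel in the frame of wide_unit between -0.135 and -0.105 m and y of wide_reel in the frame of wide_unit between -0.012 and 0.012 m and z of wide_reel in the frame of wide_unit below 0.055 m and linear speed of wide_reel below 0.03 m/s), for 0.2 s.
2. the lid is shut again (value of joint wide_lid below 0.06 rad and value of joint wide_lever below 0.02 rad and x of wide_reel in the frame of wide_unit between -0.135 and -0.105 m and y of wide_reel in the frame of wide_unit between -0.012 and 0.012 m and z of wide_reel in the frame of wide_unit below 0.055 m), for 0.2 s.
At the end, for the whole second after the job is handed in: The wide-reel lid is shut (within 0.06 rad), its lever fully up (0.02 rad), and the wide reel lies still against the front stop (centre 105 to 135 mm in front of the lid, within 12 mm of the middle); the other lever is up (all of step 2 and linear speed of wide_reel below 0.03 m/s and value of joint narrow_lever below 0.02 rad); the robot touches nothing.
It fails at once if the lid slams: it comes shut faster than 2 rad/s (value of joint wide_lid below 0.25 rad and velocity of joint wide_lid below -2 rad/s).
It fails at once if a lid or a reel is touched by the robot (contact force between any of the fingers, the arm and wide_lid above 0.5 N or contact force between any of the fingers, the arm and wide_reel above 0.5 N or contact force between any of the fingers, the arm and narrow_lid above 0.5 N or contact force between any of the fingers, the arm and narrow_reel above 0.5 N).
It fails at once if a reel is lifted (height (world z) of any of wide_reel, narrow_reel above 0.085 m).
It fails at once if the other dispenser is worked or its reel moved (value of joint narrow_lever above 0.08 rad or distance of narrow_reel from where it was at the start of the episode above 0.02 m).
It fails at once if something else on the bench is moved by more than 20 mm (distance of any of flux_bottle, paste_jar, circuit_board, tweezers, cutters, tip_cleaner from where it was at the start of the episode above 0.02 m).
It also fails if it takes over 40 s, if anything falls off the work surface, if the arm or the gripper's body presses on something with over 40 N, if the wrist force passes 120 N, or if a joint passes its speed limit or range.

## Working session

There is one attempt and no reset: what is moved stays moved. The work goes in short steps, each a Python script; the robot and the scene stay as the last script left them, time stands still between calls to the robot, and variables do not carry over. Pictures are saved under pics/ and viewed, and the job is handed in when it is done.

```bash
mkdir -p pics; ls; python3 - <<'E'
from workcell import *
import cv2,numpy as np,pickle
s=read_state();print(s['time'],s['eef_pos'],s['ft_force'],grip_point_offset,s['finger_gap'])
for n in('top','side'):
    c=camera(n);cv2.imwrite(f'pics/{n}0.png',c['image']);pickle.dump(c,open(f'{n}0.pkl','wb'))
    print(n,c['fx'],c['fy'],c['cx'],c['cy'],np.round(c['cam_to_world'],3),[k for k in c])
E
```

```text
pics
0.0 [246.03650775 574.18065912 230.72251092] [-0.58915298  0.69757329 -0.15539815] -18.700000000000003 85.4828913614288
top 419.82866129994875 419.82866129994875 319.5094301222131 202.09140857796058 [[-1.300000e-02  9.850000e-01 -1.750000e-01  3.358210e+02]
 [-1.000000e+00 -1.300000e-02 -1.000000e-03  2.848000e+01]
 [-3.000000e-03  1.750000e-01  9.850000e-01  1.170984e+03]
 [ 0.000000e+00  0.000000e+00  0.000000e+00  1.000000e+00]] ['image', 'range_z', 'fx', 'fy', 'cx', 'cy', 'cam_to_world']
side 504.4773968215489 504.4773968215489 328.7616511557912 197.64097081696428 [[ 7.01000e-01  3.71000e-01 -6.09000e-01 -3.27719e+02]
 [-7.13000e-01  3.39000e-01 -6.14000e-01 -8.07896e+02]
 [-2.00000e-02  8.65000e-01  5.02000e-01  7.87106e+02]
 [ 0.00000e+00  0.00000e+00  0.00000e+00  1.00000e+00]] ['image', 'range_z', 'fx', 'fy', 'cx', 'cy', 'cam_to_world']
```

View pics/top0.png

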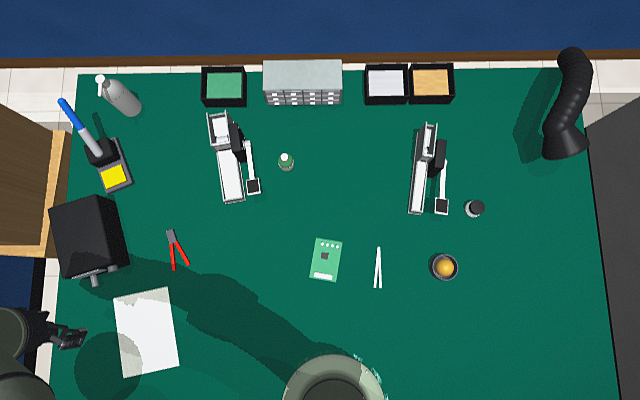

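View pics/side0.png

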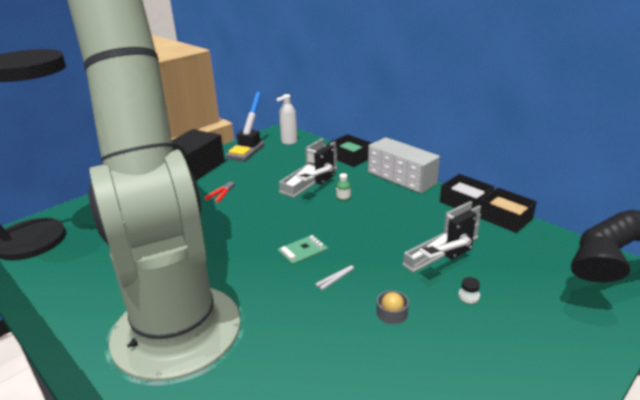

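The wide unit is the left one in the top view, with its chute near (230,175), pad near (253,186) and flux bottle at (286,161). The narrow unit is on the right, with its pad at (441,206). Next I'll take 3D measurements.

```bash
cat > h.py <<'E'
import numpy as np,pickle,cv2
def cloud(c):
    z=c['range_z'].astype(float);v,u=np.mgrid[:z.shape[0],:z.shape[1]]
    P=np.stack([(u-c['cx'])/c['fx']*z,-(v-c['cy'])/c['fy']*z,-z,np.ones_like(z)],-1)
    W=(P@c['cam_to_world'].T)[...,:3]; W[z==0]=np.nan; return W
def proj(c,p):
    q=np.linalg.inv(c['cam_to_world'])@np.r_[p,1]
    return c['cx']+c['fx']*q[0]/-q[2], c['cy']-c['fy']*q[1]/-q[2]
E
python3 - <<'E'
from h import *
c=pickle.load(open('top0.pkl','rb'));W=cloud(c)
im=c['image'][95:215,190:310];cv2.imwrite('pics/z.png',cv2.resize(im,None,fx=5,fy=5,interpolation=cv2.INTER_NEAREST))
np.set_printoptions(linewidth=220)
print(np.nanmedian(W[210:230,200:300,2]))
print('z map cols 204..264'); 
for v in range(104,206,3): print(v,np.round(W[v,204:264:3,2]).astype(int))
# pad
for n in('top','side'):
    W=cloud(pickle.load(open(n+'0.pkl','rb')))
E
```

```text
-0.5250838282943278
z map cols 204..264
104 [26 28 20 26 26 24 22 24 21 18 21 20 24 22 -2 -3 -2 -1 -1  1]
107 [ 0  2  4  9  2  3  2 -1  1 -2  0 -1 -1  2  1 -2  3  1  1  1]
110 [ -2   0   1   0   0   0  -1 100  -3  -1   1  -2  -2  -3  -1  -1  -5   4  -2   0]
113 [ -2  98   1  -2   1   0  74 104  -1  -2  -1   1   1  -6  -4   1  -2  -3   3  -2]
116 [ -5  98  73  72  69  67  60 100  70   0   1   3   2  -2  -1   0  -3   1   3  -1]
119 [ -3 105  68  53  53  55  50  51  77  26   6   0   4   1  -1   0  -1   0   0  -3]
122 [                  -2                  102 -9223372036854775808                   51                   49                   49                   55                   50                   91                   32
                    2                   -2                   -3                    2                   -3                   -1                   -3                    2                    3                   -1]
125 [  0  -2  81  46  49  49  50  46 112 112 111 106  -1  -1   0  -2   0   3   0  -2]
128 [ -1   2  88  49  46  49  50  44 109 109 114 108  -1   2  -2  -2   
[... 1525 characters left out ...]
  0 31 33 27 31 22 26 15 -3  0 75 75  0  2  3]
179 [ 2 -6  0 -2  3 -1 29 30 30 29 27 24 29 -1  2 72 78 79 74  1]
182 [-1 -2 -5 -1 -3 -5 32 24 25 23 26 23 35 -2 75 83 80 80 78 -3]
185 [-4  0  0  1 -2 -2 35 27 20 27 23 22 38  4 80 78 77 83 79 -1]
188 [ 1 -2 -2 -4 -2  1 40 21 23 25 27 25 40 10  2 80 83 81 85  1]
191 [ 1  0  5  6  1  0 39 23 22 22 24 21 40  5 -4 85 83 81 85  0]
194 [ 1 -2  0  0  0 -3 39 22 24 21 18 23 19 20  1 85 85 77 -1 -2]
197 [-2 -1  2 -4 -1  1  6 22 19 22 23 21 39 24 -2 -2 -2  1 -3  3]
200 [ 0  0 -1  0  2  3  2 42 45 33 24 22 14  8 -3 -1 -1 -3 -2  3]
203 [-1 -3 -1  2  2  2 -2  6  4  5  1  2  3  0  1 -2 -3 -3  1  2]<stdin>:7: RuntimeWarning: invalid value encountered in cast
```

View pics/z.png

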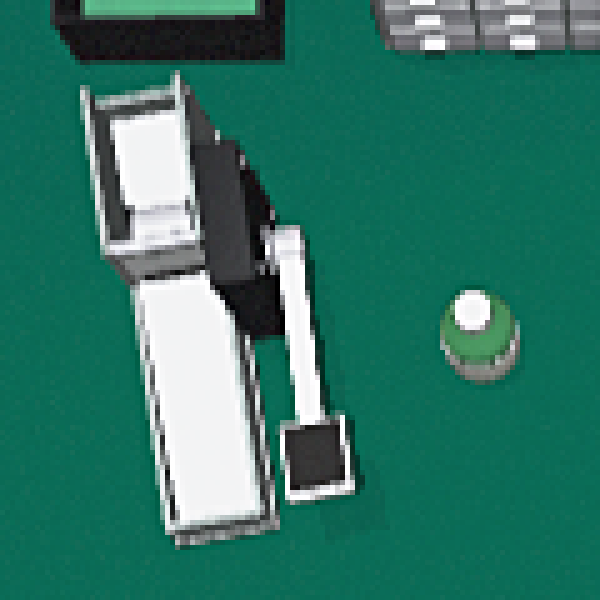

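```bash
python3 - <<'E'
from h import *
np.set_printoptions(suppress=True,precision=1)
c=pickle.load(open('top0.pkl','rb'));W=cloud(c)
def ray(c,u,v,z):
    d=c['cam_to_world'][:3,:3]@np.array([(u-c['cx'])/c['fx'],-(v-c['cy'])/c['fy'],-1]);o=c['cam_to_world'][:3,3]
    return o+d*(z-o[2])/d[2]
for name,(a,b,x0,x1),hw in(('left',(105,206,200,268),65),('right',(115,220,400,455),54)):
    m=np.zeros(W.shape[:2],bool);m[a:b,x0:x1]=True
    Z=W[...,2]
    def cen(mm,z):
        n,l,s,ce=cv2.connectedComponentsWithStats((mm).astype(np.uint8))
        i=1+np.argmax(s[1:,4]);u,v=cv2.minAreaRect(np.argwhere(l==i)[:,::-1].astype(np.float32))[0]
        return s[i,4],(u,v),ray(c,u,v,z),ray(c,*ce[i],z)
    dark=c['image'].max(2)<90
    print(name)
    pm=m&(Z>70)&(Z<92);pm[:175]=False
    pad=cen(pm,81); print('pad',pad)
    pd=cen(m&dark&pm,81); print('paddark',pd)
    gc=cen(m&(Z>105)&(Z<120),112); print('case',gc)
    # yaw from pad & case: local vector case-pad = (132, 24.5)
    d=gc[2]-pad[2]; yaw=np.arctan2(d[1],d[0])-np.arctan2(24.5,132)
    print('dist',np.hypot(*d[:2]),'expect',np.hypot(132,24.5),'yaw',yaw)
    # chute
    cm=m&(Z>12)&(Z<48)
    P=W[cm]
    x=np.array([np.cos(yaw),np.sin(yaw)]);y=np.array([-x[1],x[0]])
    o=pad[2][:2]+127*x+hw*y;L=(P[:,:2]-o)@np.c_[x,y]
    k=(L[:,0]<-45)&(L[:,0]>-135)&(np.abs(L[:,1])<40)
    print('origin',o,'chute y range',np.percentile(L[k,1],[1,5,50,95,99]), 'x min', np.percentile(L[abs(L[:,1])<30,0],[0,1,2]))
    for lo in(-130,-100,-70): 
        q=k&(abs(L[:,0]-lo)<15);print(lo,np.percentile(L[q,1],[3,97]))
b=W[140:180,270:300];k=b[...,2]>20;print('bottle',b[k].min(0),b[k].max(0),b[k].mean(0))
# side
c2=pickle.load(open('side0.pkl','rb'));im=c2['image'][120:220,260:380];cv2.imwrite('pics/zs.png',cv2.resize(im,None,fx=6,fy=6,interpolation=cv2.INTER_CUBIC))
E
```

```text
left
pad (np.int32(238), (252.51998901367188, 184.63998413085938), array([579. , 206.9,  81. ]), array([576. , 206.4,  81. ]))
paddark (np.int32(132), (252.5199737548828, 185.63998413085938), array([576.2, 206.8,  81. ]), array([576.4, 207. ,  81. ]))
case (np.int32(291), (234.3641357421875, 137.8670654296875), array([698.9, 251.5, 112. ]), array([699.4, 251.6, 112. ]))
dist 127.94844323118288 expect 134.25442264595978 yaw 0.17309515963987246
origin [692.9 292.8] chute y range [-26.8 -26.4   0.6  24.5  27. ] x min [-148.6 -147.6 -147.3]
-130 [-26.2  26. ]
-100 [-26.4  25.5]
-70 [-26.7  25.3]
right
pad (np.int32(276), (441.3360900878906, 200.30328369140625), array([ 529.8, -291.8,   81. ]), array([ 520.8, -290.4,   81. ]))
paddark (np.int32(136), (441.0, 205.5), array([ 516., -290.,   81.]), array([ 516.8, -290.4,   81. ]))
case (np.int32(299), (439.80694580078125, 153.93069458007812), array([ 647.4, -286.5,  112. ]), array([ 647.9, -286.7,  112. ]))
dist 117.70434471026189 expect 134.25442264595978 yaw -0.13889565565930895
origin [ 663.1 -255.9] chute y range [-34.7 -20.6  -3.5  14.   14.6] x min [-158.1 -157.5 -157. ]
-130 [-16.   14.6]
-100 [-17.1  14.2]
-70 [-18.1  13.7]
bottle [632.8 102.5  20.5] [670.8 143.   84.1] [647.8 121.8  55.5]
```

View pics/zs.png

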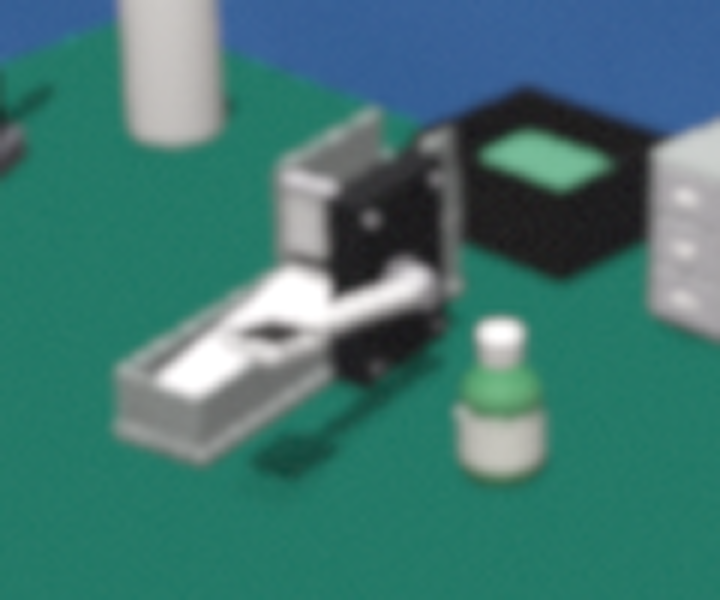

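```bash
python3 - <<'E'
from h import *
from workcell import *
c=pickle.load(open('top0.pkl','rb'));W=cloud(c)
X,Y,Z=[W[...,i] for i in range(3)]
r=np.hypot(X,Y);a=np.arctan2(Y,X)
k=(r>480)&(r<750)&(a>0.3)&(a<1.0);print('max z along arc',np.nanmax(Z[k]))
s=read_state();print(np.round(s['tool_rot'],3),s['qpos'])
yaw=0.165
x=np.array([np.cos(yaw),np.sin(yaw),0]);z=np.array([0,0,-1.])
for sg in(1,-1):
  for zz in (180,100,30):
    R=np.c_[sg*x,np.cross(z,sg*x),z];q=inverse_kinematics([574,206.5,zz],R);print(sg,zz,None if q is None else np.round(q,2))
E
```

```text
max z along arc 115.98350617033839
[[ 0.394  0.919 -0.   ]
 [ 0.919 -0.394 -0.001]
 [-0.001  0.    -1.   ]] [-1.23620285  0.52197427 -0.03630765  1.5999297   0.02122087  1.02109381
 -0.11281721]
1 180 [-0.63  0.57  0.28  1.7  -0.19  0.89 -0.11]
1 100 [-0.59  0.67  0.22  1.75 -0.2   0.74 -0.1 ]
1 30 [-0.55  0.77  0.15  1.77 -0.19  0.61 -0.12]
-1 180 [ 0.3   0.89 -1.28  1.65  0.89  1.29  2.16]
-1 100 [ 0.3   1.04 -1.28  1.7   1.05  1.25  2.07]
-1 30 [-0.14  0.8  -0.45  1.75  0.5   0.71  2.45]
```

```bash
cat >> h.py <<'E'
yaw=0.165
_x=np.array([np.cos(yaw),np.sin(yaw),0]);_z=np.array([0,0,-1.]);R=np.c_[_x,np.cross(_z,_x),_z]
E
python3 - <<'E'
from h import *
from workcell import *
clamp()
movep([574,206,200],R)
movel([574,206,105],max_speed=80)
s=read_state();print(s['time'],s['eef_pos'],s['ft_force'],s['finger_gap'])
for n in('top','side'):
    c=camera(n);pickle.dump(c,open(f'{n}1.pkl','wb'))
    u,v=map(int,proj(c,s['eef_pos']));print(n,u,v)
    im=c['image'][max(0,v-60):v+60,u-70:u+70];cv2.imwrite(f'pics/{n}1.png',cv2.resize(im,None,fx=5,fy=5,interpolation=cv2.INTER_CUBIC))
E
```

```text
4.0083 [574.25439741 206.10338757 105.48300121] [0.44223349 0.08739156 0.36107098] 0.1476840161555041
top 251 184
side 303 167
```

View pics/side1.png

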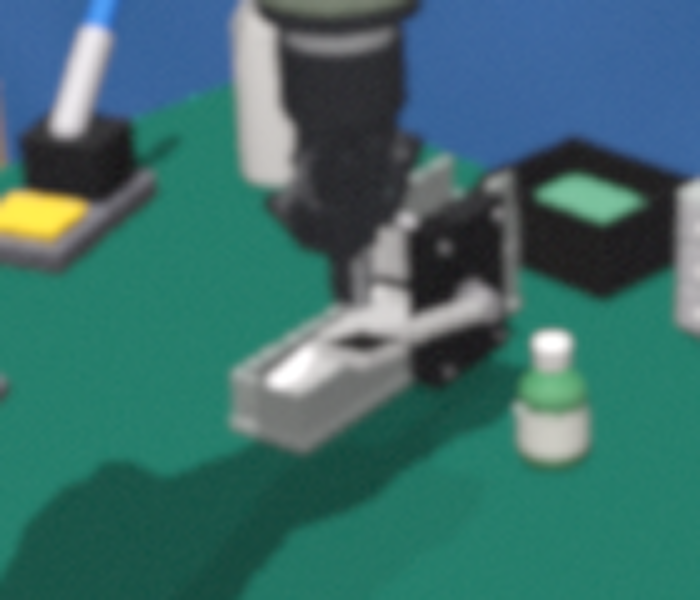

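View pics/top1.png

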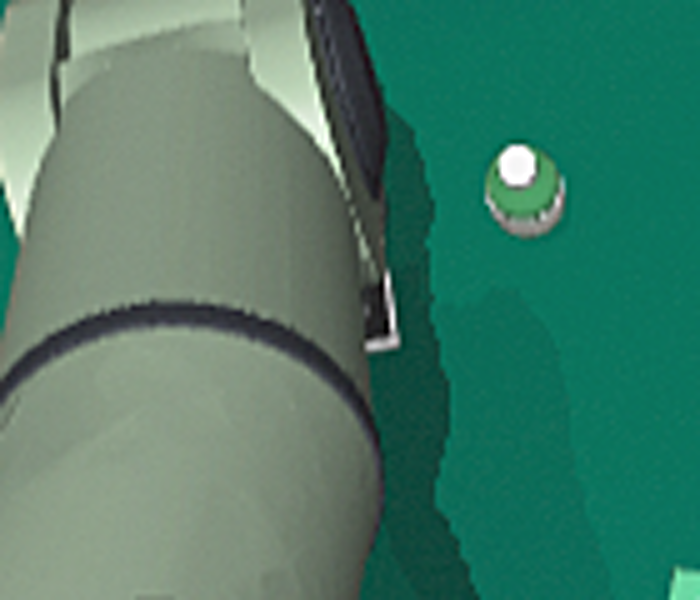

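```bash
python3 - <<'E'
from h import *
for n in('side0','side1'):
    c=pickle.load(open(n+'.pkl','rb'))
    for p in([574,206,81],[576,207,81]):print(n,proj(c,p))
    u0,v0=map(int,proj(c,[574,206,81]))
    im=c['image'][v0-14:v0+14,u0-18:u0+18];print(im.max(2)[4:24,4:34])
W=cloud(pickle.load(open('side0.pkl','rb')))
k=(W[...,2]>76)&(W[...,2]<88)&(abs(W[...,0]-575)<40)&(abs(W[...,1]-206)<40)
print(np.argwhere(k).mean(0),W[k].mean(0),W[k].min(0),W[k].max(0))
E
```

```text
side0 (np.float64(303.52812686472106), np.float64(175.20949955029167))
side0 (np.float64(303.7858362632022), np.float64(174.87964359950055))
[[123 121 123 122 121 122 122 122 122 121 122 123 123 128 137 152 174 196
  219 230 225 211 194 175 151 112  65  40  34  35]
 [122 121 123 122 122 123 122 122 121 122 122 125 130 140 157 183 210 233
  249 254 252 244 231 217 199 158  94  46  32  36]
 [122 122 123 122 123 122 123 123 123 125 129 135 144 157 182 213 239 255
  255 255 255 255 253 247 233 194 123  57  42  50]
 [123 123 122 121 123 122 123 125 128 137 147 153 160 181 212 240 255 255
  255 255 255 255 255 255 249 210 138  79  89 112]
 [122 122 122 122 122 122 125 129 138 153 161 167 182 213 241 255 255 255
  255 255 255 255 255 255 253 217 163 144 169 191]
 [122 122 122 123 125 127 134 143 150 157 169 188 217 241 255 255 255 255
  255 255 255 255 255 255 255 231 207 208 223 234]
 [122 123 124 126 134 142 150 154 158 171 197 224 244 255 255 255 255 255
  255 255 255 255 255 255 255 248 240 239 241 240]
 [122 125 129 138 149 154 153 156 172 203 231 246 252 252 248 239 235 239
  246 250 
[... 3634 characters left out ...]
134 126 119 117 114 113 107  90  63  41  35  30]
 [249 255 255 255 248 231 218 211 204 192 172 150 132 122 121 124 126 123
  118 115 112 111 113 116 113  99  69  41  33  31]
 [255 255 255 248 233 219 209 197 182 164 144 127 117 114 112 113 114 113
  112 112 113 114 118 120 119 105  79  51  34  31]
 [252 247 239 227 216 204 193 173 151 135 122 115 113 112 111 112 111 111
  112 113 115 120 122 121 113  99  79  58  50  41]
 [217 214 210 205 195 181 164 143 126 117 113 114 112 112 112 111 112 112
  115 117 120 122 118 112 101  90  78  68  65  61]]
[175.84090909 304.40909091] [572.33239804 200.22375464  81.57541415] [552.92471092 180.56613857  76.13504009] [609.24572013 221.26865216  87.53359344]
```

```bash
python3 - <<'E'
from h import *
c=pickle.load(open('side1.pkl','rb'))
im=c['image'][130:195,270:345].copy();im=cv2.resize(im,None,fx=10,fy=9,interpolation=cv2.INTER_CUBIC)
for p,col in(([574.25,206.1,105.5],(0,0,255)),([574.25,206.1,81],(0,255,255)),([574.25,206.1,155.5],(255,0,255))):
    u,v=proj(c,p);cv2.circle(im,(int((u-270+.5)*10),int((v-130+.5)*9)),4,col,-1)
cv2.imwrite('pics/zs1.png',im)
W=cloud(c)
np.set_printoptions(linewidth=200,suppress=True)
for v in range(146,170,3):
    print(v,[(u,*np.round(W[v,u]).astype(int)) for u in range(295,312,2)])
E
```

```text
146 [(295, np.int64(547), np.int64(206), np.int64(187)), (297, np.int64(552), np.int64(203), np.int64(186)), (299, np.int64(552), np.int64(195), np.int64(188)), (301, np.int64(560), np.int64(195), np.int64(186)), (303, np.int64(557), np.int64(183), np.int64(190)), (305, np.int64(570), np.int64(188), np.int64(184)), (307, np.int64(580), np.int64(191), np.int64(180)), (309, np.int64(588), np.int64(191), np.int64(177)), (311, np.int64(605), np.int64(200), np.int64(169))]
149 [(295, np.int64(530), np.int64(187), np.int64(189)), (297, np.int64(555), np.int64(207), np.int64(174)), (299, np.int64(554), np.int64(198), np.int64(177)), (301, np.int64(561), np.int64(196), np.int64(175)), (303, np.int64(563), np.int64(190), np.int64(177)), (305, np.int64(569), np.int64(188), np.int64(175)), (307, np.int64(580), np.int64(192), np.int64(170)), (309, np.int64(595), np.int64(200), np.int64(162)), (311, np.int64(605), np.int64(202), np.int64(159))]
152 [(295, np.int64(526), np.int64(184), np.int64(182)), (297, np.int64(538), np.int64(189), np.int64(176)), (299, np.int64(571), np.int64(218), np.int64(
[... 1961 characters left out ...]
t64(202), np.int64(122)), (305, np.int64(569), np.int64(192), np.int64(125)), (307, np.int64(581), np.int64(196), np.int64(119)), (309, np.int64(687), np.int64(303), np.int64(45)), (311, np.int64(688), np.int64(294), np.int64(48))]
167 [(295, np.int64(700), np.int64(391), np.int64(-1)), (297, np.int64(705), np.int64(385), np.int64(-1)), (299, np.int64(568), np.int64(218), np.int64(107)), (301, np.int64(563), np.int64(204), np.int64(113)), (303, np.int64(568), np.int64(200), np.int64(113)), (305, np.int64(575), np.int64(198), np.int64(111)), (307, np.int64(583), np.int64(199), np.int64(108)), (309, np.int64(683), np.int64(299), np.int64(37)), (311, np.int64(683), np.int64(289), np.int64(40))]
```

View pics/zs1.png

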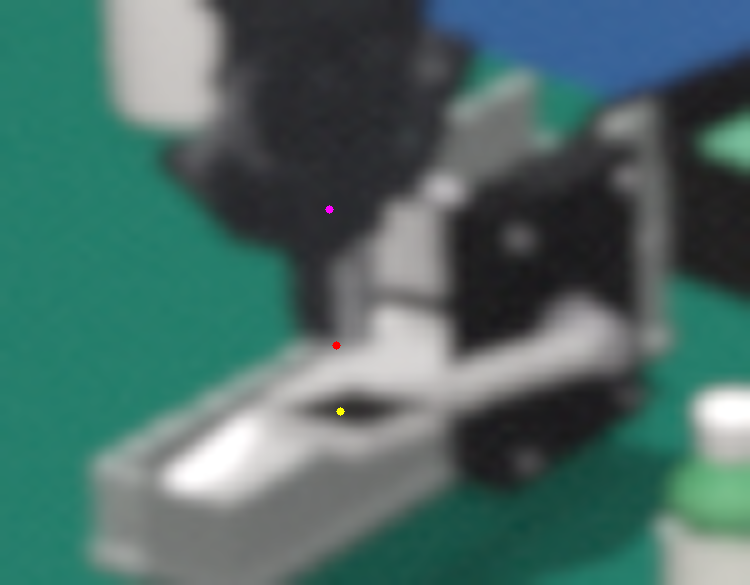

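The fingertip spans about (299–308,165) in the side view. The pad's rubber centre is near (305,175), about 1 px to the right of where I expected it. I'll shift the target about 2 mm and press under a force guard.

```bash
python3 - <<'E'
from h import *
from workcell import *
X,Y=574.5,204.5
movel([X,Y,92],max_speed=60)
b=read_state();print(b['eef_pos'],b['ft_force'])
for z in(70,52,40):
    g=movel([X,Y,z],max_speed=35,guard=15);s=read_state();print(z,g,s['time'],s['eef_pos'],s['ft_force']-b['ft_force'])
    if g:break
if not g:
    g=movel([X,Y,27],max_speed=15,guard=9);s=read_state();print(g,s['time'],s['eef_pos'],s['ft_force']-b['ft_force'])
wait(1.0)
s=read_state();print(s['time'],s['eef_pos'],s['ft_force']-b['ft_force'])
c=camera('side');pickle.dump(c,open('side2.pkl','wb'))
cv2.imwrite('pics/side2.png',cv2.resize(c['image'][130:205,270:345],None,fx=8,fy=8,interpolation=cv2.INTER_CUBIC))
E
```

```text
[574.24876269 204.28816238  91.42461768] [-0.3766701   0.34699928  0.14561067]
70 False 5.25 [574.69737171 204.46440706  70.0026215 ] [-0.26358015  0.05229588  0.84068863]
52 False 5.9167 [574.53376259 204.44376613  51.84814791] [-0.38573829  0.14568536 -0.36922153]
40 False 6.4083 [575.14585866 204.61463221  40.37473771] [ 1.56262809 -0.46262285  4.36911687]
True 7.05 [575.80154628 204.75217568  31.57111192] [-2.29674945 -0.99849409 16.19561813]
8.05 [575.77442226 204.76505643  31.71310669] [-2.66922677 -1.1212919  14.28054577]
```

View pics/side2.png

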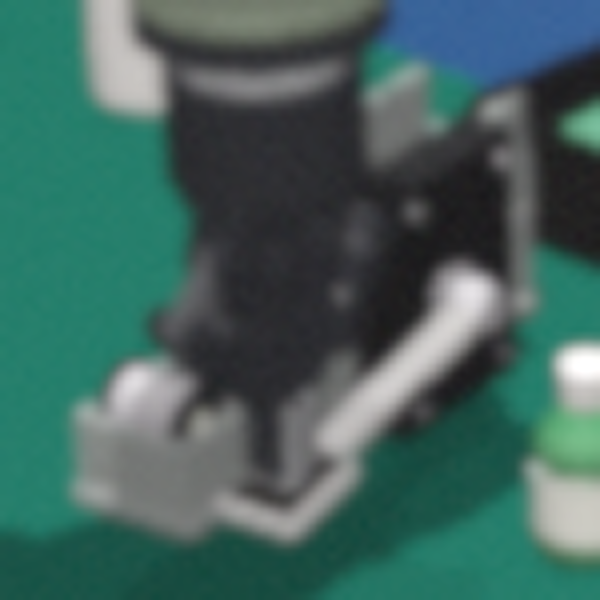

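The pad is on its hard stop: z is 31.7 mm and the force is 14 N, against a spring force of about 6 N. The reel shows behind the front stop, at about (150,390) in the zoom. I'll confirm it's still, then ease the lever up.

```bash
python3 - <<'E'
from h import *
from workcell import *
c0=pickle.load(open('side2.pkl','rb'))
c=camera('side');d=cv2.absdiff(c['image'],c0['image'])[165:200,275:300];print('diff max/mean reel zone',d.max(),d.mean())
W=cloud(c);o=np.array([575.5,205.5,0])+127*_x+65*np.cross([0,0,1],_x)
L=(W-o)@np.c_[_x,np.cross([0,0,1],_x),[0,0,1.]]
k=(L[...,2]>46)&(L[...,2]<62)&(L[...,0]<-90)&(L[...,0]>-150)&(abs(L[...,1])<27)
print('reel pts local',k.sum(),L[k].mean(0),L[k].min(0),L[k].max(0))
s=read_state();X,Y,Z=s['eef_pos'];print(s['time'],Z,s['ft_force'])
for z in(60,90):
    movel([X,Y,z],max_speed=9);s=read_state();print(s['time'],s['eef_pos'],s['ft_force'])
wait(0.3)
c=camera('side');pickle.dump(c,open('side3.pkl','wb'))
cv2.imwrite('pics/side3.png',cv2.resize(c['image'][130:205,270:345],None,fx=8,fy=8,interpolation=cv2.INTER_CUBIC))
E
```

```text
diff max/mean reel zone 9 0.9988571428571429Traceback (most recent call last):
  File "<stdin>", line 5, in <module>
NameError: name '_x' is not defined
```

The two frames differ only by noise, so the reel is still. The script stopped before moving because names with a leading underscore aren't star-imported, so I'll rerun it.

```bash
python3 - <<'E'
from h import *
from workcell import *
c=pickle.load(open('side2.pkl','rb'))
W=cloud(c);x=R[:,0];y=np.cross([0,0,1],x);o=np.array([575.5,205.5,0])+127*x+65*y
L=(W-o)@np.c_[x,y,[0,0,1.]]
k=(L[...,2]>46)&(L[...,2]<62)&(L[...,0]<-90)&(L[...,0]>-150)&(abs(L[...,1])<27)
print('reel pts local',k.sum(),L[k].mean(0),L[k].min(0),L[k].max(0))
s=read_state();X,Y,Z=s['eef_pos'];print(s['time'],Z,s['ft_force'])
for z in(60,90):
    movel([X,Y,z],max_speed=9);s=read_state();print(s['time'],s['eef_pos'],s['ft_force'])
wait(0.3)
c=camera('side');pickle.dump(c,open('side3.pkl','wb'))
cv2.imwrite('pics/side3.png',cv2.resize(c['image'][130:205,270:345],None,fx=8,fy=8,interpolation=cv2.INTER_CUBIC))
E
```

```text
reel pts local 61 [-126.77031047   -1.8416619    51.80937389] [-140.72192782  -23.77688093   46.36022511] [-107.14128537   19.27290848   58.20370971]
8.15 31.715949675647963 [-2.55470961 -1.27585816 14.61268339]
11.5333 [575.93793415 204.77507414  60.05481173] [ 0.77882515 -0.51035949  3.810136  ]
15.0167 [575.78101984 204.76845775  90.00844857] [-0.25997618 -0.02816587  0.27977107]
```

View pics/side3.png

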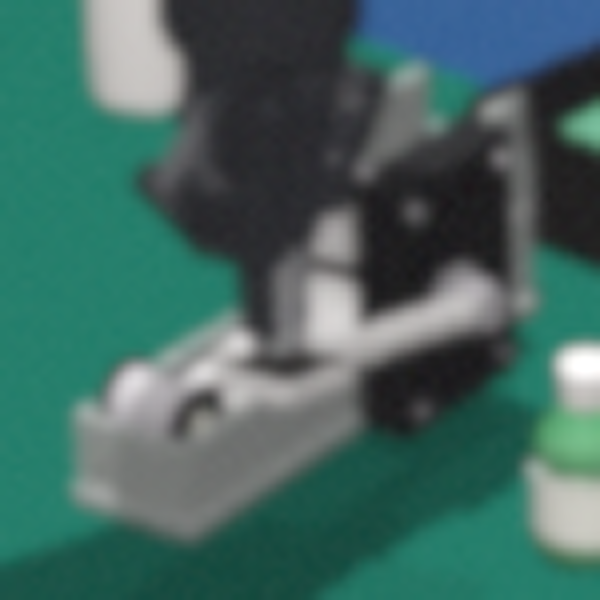

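The lid is shut, the lever is up, and the reel lies at the stop at (165,395) in the zoom. Now I'll move the hand away and check from both cameras.

```bash
python3 - <<'E'
from h import *
from workcell import *
s=read_state();X,Y,Z=s['eef_pos']
movel([X,Y,230],max_speed=80)
goto_joints([-1.236,0.521,-0.036,1.599,0.021,1.021,-0.113])
wait(0.3)
s=read_state();print(s['time'],s['eef_pos'],s['ft_force'])
c=camera('top');c0=pickle.load(open('top0.pkl','rb'));pickle.dump(c,open('top4.pkl','wb'))
W=cloud(c);x=R[:,0];y=np.cross([0,0,1],x);o=np.array([575.5,205.5,0])+127*x+65*y
L=(W-o)@np.c_[x,y,[0,0,1.]]
k=(L[...,2]>44)&(L[...,2]<66)&(L[...,0]<-90)&(L[...,0]>-150)&(abs(L[...,1])<27);print('reel',k.sum(),L[k].mean(0),L[k].max(0))
k=(abs(L[...,0]+127)<12)&(abs(L[...,1]+65)<10);print('pad z',np.median(L[...,2][k]))
print('pads z dark right', np.nanmedian(W[203:209,438:444,2]))
d=cv2.absdiff(c['image'],c0['image']).max(2);d[d<40]=0
v=c['image'].copy();v[d>0]=(0,0,255)
cv2.imwrite('pics/top4.png',c['image']);cv2.imwrite('pics/diff4.png',v)
cv2.imwrite('pics/z4.png',cv2.resize(c['image'][95:215,190:310],None,fx=5,fy=5,interpolation=cv2.INTER_NEAREST))
E
```

```text
19.3667 [246.91156819 574.5117757  231.69050198] [-0.32356728 -0.90787633 -0.19735539]
reel 143 [-124.97473315    0.38961722   50.66810649] [-107.65199067   25.0079233    58.71061161]
pad z 80.36797963653123
pads z dark right 80.86273736269482
```

View pics/z4.png

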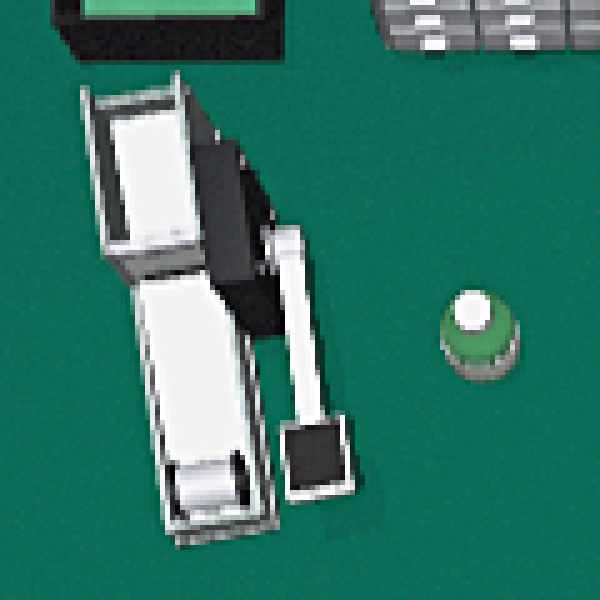

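View pics/diff4.png

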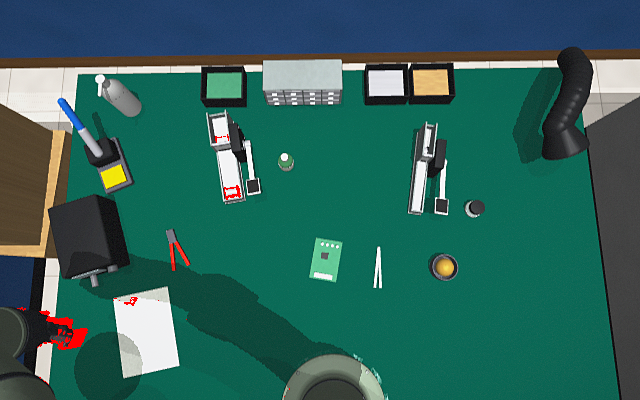

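The difference image shows only the reel's move (from (221,138) to (232,191)) and the gripper being shut now, with its shadow. The bottle, narrow unit and other items haven't moved. I'm handing the job in.

```bash
python3 -c "
from workcell import *
print(finish_job())"
```

```text
the job is handed in; nothing more can be done
None
```

The wide reel is out and lies against the front stop, and the lid is shut again. I handed the job in just after 19.4 s of the 40 s; the hand-in reports no verdict.

**What I did:** I pressed the wide dispenser's lever with the closed fingertips until it met its hard stop (tip at z 31.7 mm, about 14 N). I held it about 1.1 s, then raised the tip from 32 to 90 mm over about 7 s, a mean of 9 mm/s, and moved the hand back to its starting pose.

**Last checks:**
- **Reel:** it was still just before I let the lever up. After the hand was away, the depth points on it averaged x ≈ -125 mm, y ≈ 0 mm in the dispenser's frame, against about -123 mm expected at the stop.
- **Levers and lid:** both pads are at about 80–81 mm, so both levers are up, and the lid looks shut in both camera views.
- **Rest of the bench:** comparing top views from before and after shows only the reel, the gripper and its shadow changed.

**What disagreed or wasn't measured:**
- The two cameras placed the pad a few mm apart, and I aimed in between.
- Force readings during the first part of the press were lower than the spring should give.
- I did not measure the lid's closing speed directly; it is judged gentle from the slow lift.

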